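Take the spinner wheel off its peg

ROBOT

A 6-joint arm with a two-finger parallel gripper is mounted at the origin on the work surface. World frame = base frame: x ahead of the robot, y to its left, z up, the work surface at z = 0. Lengths are in m, angles in degrees, forces in N, time in s.
With the tool pointing down it reaches from about 0.4 to 0.825 m from the base axis. Payload 7 kg.
Tool frame: the origin (TCP) lies midway between the tips of the shut fingers; the grasp point (between the pads) lies 19 mm behind it; z points along the fingers, y is the line along which they close (so a half turn about z gives the same grasp; the last joint's range is limited). The gripper opens to 88 mm and grips with 3 to 60 N. Pads are 19 mm wide; open, the fingers measure 130 mm over their backs; the gripper's body (78 mm by 193 mm) begins 47 mm behind the grasp point.
Start: joints at [-53.165, 20.546, 0.682, 0, -70.136, -16.507], TCP at [0.234, -0.633, 0.227] pointing down, gripper open.
Joint ranges: [-176.03, 176.03], [-82.01, 121.73], [-58.28, 71.71], [-173.87, 95.51], [-174.79, -0.11], [-173.66, 173.66]. Speed limits (degrees/s): [136.94, 136.94, 172.46, 180, 180, 180].

INTERFACE

Orientations are given as [roll, pitch, yaw] about the fixed x, y, z axes, in that order (R = Rz(yaw) Ry(pitch) Rx(roll)).
In Python, from plant import r, eyes, workorder gives the robot as it stands.
- The arm moves only by the tool step_arm, never from a script. Its argument "plan" is a list of rows, each a list of 5 numbers: the shift along the tool's x, y, z each as a share of 25 cm, from -1 to 1, then the turn about the tool's z as a share of 60 degrees, from -1 to 1, then the finger opening in mm, from 0 to 87.6. In form: [[x, y, z, turn, jaw], ...]. A call has 1 to 12 rows; each row is the pose to reach, as a shift and turn from the pose commanded when the call began, along the tool's axes at that moment; what a row does not reach only later rows make up. A row lasts 1/12 s, in which the tool goes at most 41.7 mm and 7.16 degrees, less where a joint would pass 70% of its speed; a pose out of reach is approached as far as the arm can. A call with a number of a shift or a turn outside -1 to 1 is refused whole. A call with a gripper value outside its range is refused whole. The fingers move at their own pace and stop on an object; "newtons" is the grip in N (left out, the last holds). Time passes only in rows, so rows that repeat a pose let the fingers close. It gives the time, the measured TCP pose, the force, the opening and the grip force at its end, in the units of the state.
- r.get_state(): the state, without advancing time (a new reading comes with each control period).
- eyes.capture(name): name is "side" or "top"; returns the picture (480x640x3 uint8, red, green, blue); there is no depth.
- eyes.camera_model(name): a dict with "fov_y" (degrees; the focal length in pixels is half the picture's height over the tangent of half this angle, whatever the lens; pixels are square), "cx", "cy" (the principal point, pixels), "k1" (the pictures are not rectified: a ray, as slopes to the right and down, at radius r is drawn at 1 + k1 r^2 times it, then the intrinsics apply), "world_to_cam" (4x4, takes a point from world to camera coordinates). Camera axes: x right, y up, looking along -z (the intrinsics and any distortion apply to the point x, -y, -z); pixel columns grow to the right and rows downward; lengths in m; the calibration is good to about 2 mm. A picture is of the moment at which its call begins. camera_model takes no time and is no camera call.
- workorder.close_job(): hands the job in; it is judged then, once.
The state is a dict: "time_s": time; "joints": joint angles; "qd": joint speeds; "joint_torque": joint torques, N m; "tcp_pos": TCP position; "eef_rot": TCP orientation; "contact_force": force on the tool from outside, world axes, zero at the start; "moment": the same for the moment, N m; "gripper_width": finger opening in m; "gripper_force": force on a finger pad.
Only numpy, scipy, OpenCV 4.12 (cv2) and the standard library are available. Lean on these libraries where they do the work, as an engineer would, in place of code of your own. Each camera call takes 0.05 s, during which the arm holds its last target. There are 200 camera calls.

TASK

The spinner wheel has to come off its peg for washing: slide the square oak stop collar off the end of the peg that carries the round wheel, then slide the wheel off after it. Put both in the shallow plywood tray, setting them down rather than dropping them.

Things in the scene. Friction and masses are not known exactly. Their poses are not given: they have to be found in the camera images.
- collar: Square oak stop collar hanging loose at the free end of the wheel's peg: block 44 x 44 mm, 24 mm thick, with a 24 mm square hole through the thickness. Origin at its centre, y along the hole, z up as it hangs. 40 g. Its centre hangs 5 mm below the peg's centre line: lifting 5 mm frees it. The same collar on the next peg, in front of an oak shaker, is not wanted.
- wheel: Yellow plastic spinner wheel: disc 60 mm in diameter, 24 mm thick, with a 24 mm round hole; hangs loose on the peg behind the collar, about 55 mm nearer the panel, centre to centre. Origin at its centre, y along the hole. 70 g. Its centre hangs about 5 mm below the peg's centre line: lifting 5 mm frees it.
- peg_tip (a point): Centre of the free end of the wheel's peg: fixed, level, round, 14 mm in diameter, 160 mm long, 120 mm above the table, on an upright white pegboard panel (124 mm wide, 170 mm high) to the robot's right. y points outward along the peg (parts slide off along +y), x level across it, z up. An equal panel with the shaker stands about 180 mm nearer or farther.
- tray: Shallow open plywood tray, fixed, 200 x 200 mm outside, walls 30 mm high and 6 mm thick, floor 6 mm thick (inside 188 x 188 mm). Origin at the centre of its underside on the table, z up, x and y along its sides. It stands to the robot's left, beside a flat shelf board of the same outline.
Things that resemble listed ones, but are neither listed nor needed, are in the scene too. What is shaped like the collar but red or turquoise is not meant.

How it is judged (in metres and radians):
On the way, in this order (a step that is already met when the one before it is completed fails the run):
1. the stop collar has come off the end of the peg with the wheel still on it (y of collar in the frame of peg_tip above 0.013 m and y of wheel in the frame of peg_tip below 0 m), for 0.1 s.
2. the wheel has come off the end of the peg (y of wheel in the frame of peg_tip above 0.013 m), for 0.1 s.
At the end, for the whole second after the job is handed in: The stop collar and the wheel both lie inside the tray (centres within 85 mm of the tray's centre along each of its sides and less than 52 mm above the table), released and at rest or at most rocking gently (under 0.15 m/s) (x of collar in the frame of tray between -0.085 and 0.085 m and y of collar in the frame of tray between -0.085 and 0.085 m and z of collar in the frame of tray between 0 and 0.052 m and linear speed of each of collar, wheel below 0.15 m/s and contact force between each of collar, wheel and the fingers below 0.1 N and x of wheel in the frame of tray between -0.085 and 0.085 m and y of wheel in the frame of tray between -0.085 and 0.085 m and z of wheel in the frame of tray between 0 and 0.052 m); the robot touches nothing.
It fails at once if the collar falls freely from more than about 5 cm (linear speed of collar above 1 m/s and contact force between collar and the fingers below 0.1 N).
It fails at once if the wheel falls freely from more than about 5 cm (linear speed of wheel above 1 m/s and contact force between wheel and the fingers below 0.1 N).
It also fails if it takes over 67 s, if anything falls off the work surface, if the arm or the gripper's body presses on something with over 40 N, if the wrist force passes 120 N, or if a joint passes its speed limit or range.

## Working session

There is one attempt and no reset: what is moved stays moved. The work goes in short steps, Python scripts to look and compute and a tool call to move; the robot and the scene stay as the last step left them, time stands still between calls to the robot, and variables do not carry over. Pictures are saved under pics/ and viewed, at most 10 in all, crops included, and the job is handed in when it is done.

Besides the shell and the picture viewer there is one more tool, called as name(argument=value, ...) on one line, values as JSON. step_arm: Moves the arm, as the interface text tells. Its arguments: {"type":"object","properties":{"plan":{"type":"array"},"newtons":{"type":"number"}},"required":["plan"]}

```bash
mkdir -p pics; python3 - <<'E'
from plant import r, eyes, workorder
import cv2
s=r.get_state();print({k:s[k] for k in("time_s","tcp_pos","eef_rot","gripper_width","contact_force")})
for n in("side","top"):
    im=eyes.capture(n);cv2.imwrite(f"pics/{n}0.png",im[:,:,::-1]);print(n,eyes.camera_model(n))
E
```

```text
{'time_s': 0.0, 'tcp_pos': array([ 0.23428092, -0.63249254,  0.22560452]), 'eef_rot': array([ 1.79902176e+02, -7.74976695e-03, -1.59680239e+02]), 'gripper_width': 0.08759799826033954, 'contact_force': array([ 0.17855511, -0.00462704,  0.09518347])}
side {'fov_y': 57.462230828447616, 'cx': 325.89795998362985, 'cy': 233.15512986324663, 'k1': -0.00922583662169098, 'world_to_cam': array([[-0.94307453, -0.33183944,  0.02220418,  0.59575748],
       [ 0.23388921, -0.61427656,  0.75363131, -0.17397112],
       [-0.23644508,  0.7159238 ,  0.65692224, -0.73492566],
       [ 0.        ,  0.        ,  0.        ,  1.        ]])}
top {'fov_y': 51.60262680110979, 'cx': 324.242645533865, 'cy': 234.2144816684299, 'k1': 0.01784566285961386, 'world_to_cam': array([[ 0.03965139, -0.99920418, -0.00433238,  0.06534494],
       [ 0.97434017,  0.03770259,  0.22190031, -0.60164846],
       [-0.22156038, -0.01301987,  0.97505973, -0.86648344],
       [ 0.        ,  0.        ,  0.        ,  1.        ]])}
```

View pics/side0.png

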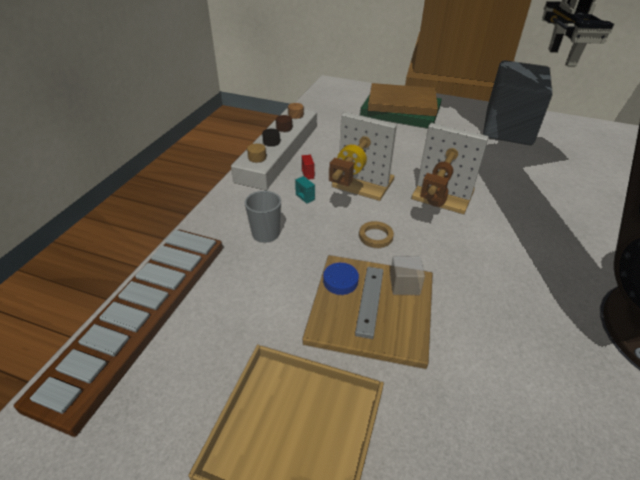

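View pics/top0.png

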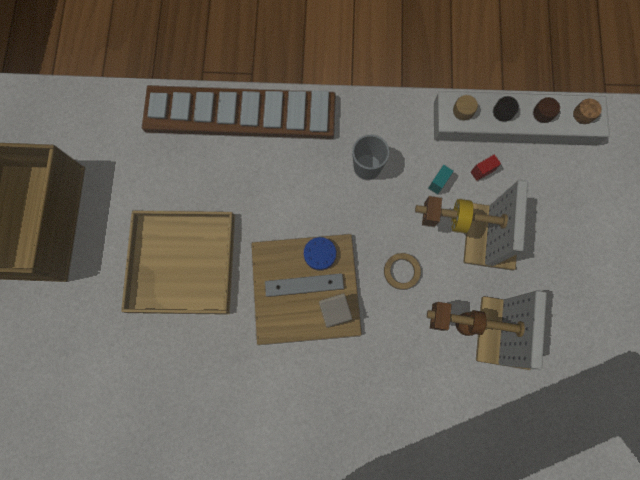

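The wheel's peg is the farther one: its tip is near (418,209) in the top view and (337,180) in the side view. The tray is at about (180,262) in the top view. Next I'll enlarge both views of the peg in one picture.

```bash
python3 - <<'E'
import cv2,numpy as np
a=cv2.imread("pics/top0.png")[170:280,405:540];b=cv2.imread("pics/side0.png")[105:215,305:405]
f=lambda i:cv2.resize(i,(400,int(400*i.shape[0]/i.shape[1])),interpolation=cv2.INTER_CUBIC)
a,b=f(a),f(b);o=np.zeros((max(len(a),len(b)),800,3),np.uint8);o[:len(a),:400]=a;o[:len(b),400:]=b
print(a.shape,b.shape)
cv2.imwrite("pics/c0.png",o)
E
```

```text
(325, 400, 3) (440, 400, 3)
```

View pics/c0.png

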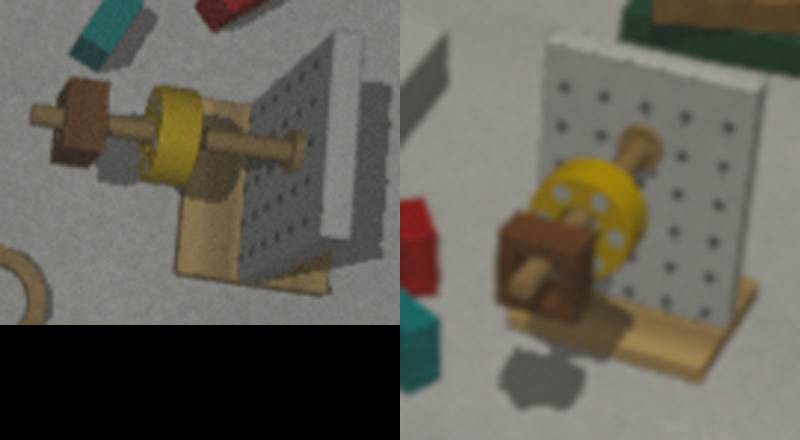

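The top crop shows the peg axis running from (33,113) to (297,150), with the collar's top face centred near (85,105) and the wheel near (172,135). In the side crop the peg tip is at (528,283) and its root at (640,147).

```bash
cat > h.py <<'E'
import numpy as np
from plant import r, eyes, workorder
def ray(n,u,v):
    m=eyes.camera_model(n);f=240/np.tan(np.radians(m["fov_y"]/2))
    d=np.array([(u-m["cx"])/f,(v-m["cy"])/f]);p=d.copy()
    for _ in range(20):p=d/(1+m["k1"]*(p@p))
    W=m["world_to_cam"];R=W[:3,:3];return -R.T@W[:3,3],R.T@np.array([p[0],-p[1],-1])
def onz(n,u,v,z):
    c,d=ray(n,u,v);return c+d*(z-c[2])/d[2]
def tri(a,b):
    (c,d),(e,g)=ray("top",*a),ray("side",*b)
    s=np.linalg.lstsq(np.c_[d,-g],e-c,rcond=None)[0]
    p,q=c+s[0]*d,e+s[1]*g;return (p+q)/2,np.linalg.norm(p-q)
def proj(n,p):
    m=eyes.camera_model(n);f=240/np.tan(np.radians(m["fov_y"]/2));q=m["world_to_cam"][:3,:3]@p+m["world_to_cam"][:3,3]
    s=np.array([q[0],-q[1]])/-q[2];s=s*(1+m["k1"]*s@s);return s*f+[m["cx"],m["cy"]]
E
python3 - <<'E'
from h import *
np.set_printoptions(precision=4,suppress=True)
T=lambda x,y:(x/2.963+405,y/2.963+170)
S=lambda x,y:((x-400)/4+305,y/4+105)
print("tip",tri(T(33,113),S(528,283)),"root",tri(T(297,150),S(640,147)))
for p in[(33,113),(125,128),(240,143),(290,149)]:print("axis",onz("top",*T(*p),.12))
for p in[(68,80),(108,81),(104,130),(60,126)]:print("collartop",onz("top",*T(*p),.137))
for p in[(172,88)]:print("wheel top",onz("top",*T(*p),.145))
print("panel",onz("top",*T(348,33),.17),onz("top",*T(335,237),.17))
for p in[(134,212),(233,212),(229,313),(124,312)]:print("tray",onz("top",*p,.03))
E
```

```text
tip (array([ 0.639 , -0.0743,  0.1221]), np.float64(0.002751181048820181)) root (array([ 0.6247, -0.2337,  0.1164]), np.float64(0.0004667827690177026))
axis [ 0.641  -0.0746  0.12  ]
axis [ 0.6337 -0.1299  0.12  ]
axis [ 0.627  -0.1986  0.12  ]
axis [ 0.6244 -0.2283  0.12  ]
collartop [ 0.6573 -0.0924  0.137 ]
collartop [ 0.6576 -0.1161  0.137 ]
collartop [ 0.6272 -0.1134  0.137 ]
collartop [ 0.6287 -0.0875  0.137 ]
wheel top [ 0.6522 -0.1518  0.145 ]
panel [ 0.6811 -0.2463  0.17  ] [ 0.5611 -0.2334  0.17  ]
tray [0.6377 0.4672 0.03  ]
tray [0.6453 0.2717 0.03  ]
tray [0.4476 0.2633 0.03  ]
tray [0.442  0.4615 0.03  ]
```

```bash
cat >> h.py <<'E'
def go(x,y,z,yaw=-96.):
    from scipy.spatial.transform import Rotation as Ro
    s=r.get_state();R=Ro.from_euler("xyz",s["eef_rot"],degrees=True).as_matrix()
    d=R.T@(np.array([x,y,z])-s["tcp_pos"])
    print("shares",np.round(d/.25,3),"turn",round(-((yaw-s["eef_rot"][2]+180)%360-180)/60,3),"dist",np.linalg.norm(d),"joints",np.round(s["joints"],1))
E
python3 -c "
from h import *
print(onz('side',515,140,0),onz('side',490,135,0)); go(.635,-.1,.3)"
```

```text
[ 0.27828706 -0.60575542  0.        ] [ 0.34713014 -0.60923088  0.        ]
shares [-2.243  1.441 -0.295] turn -1.061 dist 0.67057390349361 joints [-53.2  20.6   0.6  -0.  -70.1 -16.5]
```

step_arm(plan=[[0, 0, -0.3, 0, 87.6], [0, 0, -0.3, 0, 87.6], [-1, 0.64, -0.3, -1, 87.6], [-1, 0.64, -0.3, -1, 87.6], [-1, 0.64, -0.3, -1, 87.6], [-1, 0.64, -0.3, -1, 87.6], [-1, 0.64, -0.3, -1, 87.6], [-1, 0.64, -0.3, -1, 87.6], [-1, 0.64, -0.3, -1, 87.6], [-1, 0.64, -0.3, -1, 87.6], [-1, 0.64, -0.3, -1, 87.6], [-1, 0.64, -0.3, -1, 87.6]], newtons=12)

```text
time_s: 1.1
tcp_pos: [0.414, -0.3949, 0.3014]
eef_rot: [180.0, 0.0, -99.4]
contact_force: [0.7, -0.3, 0.6]
gripper_width: 0.0874
gripper_force: 0.0
```

```bash
python3 -c "
from h import *
go(.637,-.1,.25)"
```

```text
shares [-1.31  -0.687  0.206] turn -0.057 dist 0.37332651603121114 joints [-24.1   8.6  -5.7  -0.  -75.8  14.7]
```

step_arm(plan=[[-1, -0.69, 0, -0.06, 87.6], [-1, -0.69, 0, -0.06, 87.6], [-1, -0.69, 0, -0.06, 87.6], [-1, -0.69, 0, -0.06, 87.6], [-1, -0.69, 0, -0.06, 87.6], [-1, -0.69, 0, -0.06, 87.6], [-1, -0.69, 0, -0.06, 87.6], [-1, -0.69, 0, -0.06, 87.6], [-1, -0.69, 0, -0.06, 87.6]])

```text
time_s: 1.85
tcp_pos: [0.6271, -0.1764, 0.2999]
eef_rot: [179.9, 0.0, -96.1]
contact_force: [-0.4, -0.4, -0.2]
gripper_width: 0.0874
gripper_force: 0.0
```

```bash
python3 -c "
from h import *
go(.637,-.1,.16)"
```

```text
shares [-0.308 -0.008  0.56 ] turn -0.001 dist 0.1596937715634152 joints [  1.4  16.4   4.3  -0.  -77.9  -7.5]
```

step_arm(plan=[[-0.31, -0.01, 0, 0, 87.6], [-0.31, -0.01, 0, 0, 87.6], [-0.31, -0.01, 0.3, 0, 87.6], [-0.31, -0.01, 0.3, 0, 87.6], [-0.31, -0.01, 0.56, 0, 87.6], [-0.31, -0.01, 0.56, 0, 87.6], [-0.31, -0.01, 0.56, 0, 87.6], [-0.31, -0.01, 0.56, 0, 87.6]])

```text
time_s: 2.52
tcp_pos: [0.6352, -0.103, 0.1609]
eef_rot: [179.8, -0.1, -96.2]
contact_force: [0.4, -0.7, 1.3]
gripper_width: 0.0875
gripper_force: 0.0
```

```bash
python3 - <<'E'
from h import *
import cv2
b=eyes.capture("side")[:,:,::-1][75:225,285:435].copy();t=eyes.capture("top")[:,:,::-1][140:290,390:540].copy()
cv2.imwrite("pics/c1.png",cv2.resize(np.hstack([t,b]),(800,400),interpolation=cv2.INTER_CUBIC))
s=r.get_state();print(s["tcp_pos"],(proj("side",s["tcp_pos"])-[285,75])*8/3+[400,0],(proj("side",np.array([.637,-.1015,.115]))-[285,75])*8/3+[400,0])
E
```

```text
[ 0.63729382 -0.10261777  0.16391684] [553.52123053 200.15609113] [550.39250293 257.72289968]
```

View pics/c1.png

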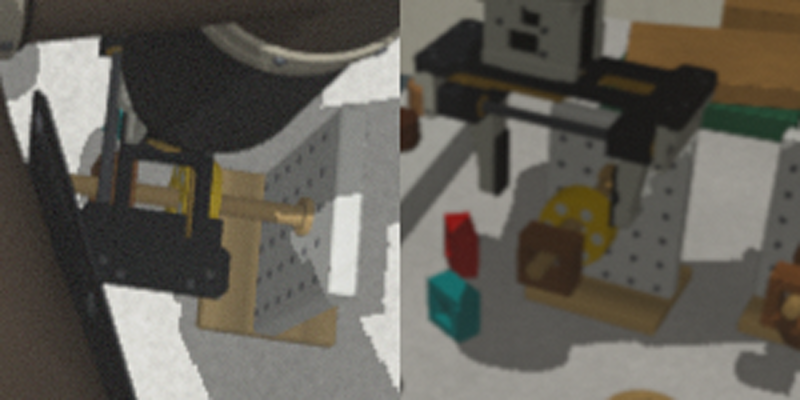

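The collar sits where predicted, at (550,258) in the right crop, and the fingers straddle it with room on both sides. I'll lower and grip.

step_arm(plan=[[0, 0, 0.12, 0, 87.6], [0, 0, 0.24, 0, 87.6], [0, 0, 0.24, 0, 87.6], [0, 0, 0.24, 0, 40], [0, 0, 0.24, 0, 40], [0, 0, 0.24, 0, 40], [0, 0, 0.24, 0, 40], [0, 0, 0.24, 0, 40], [0, 0, 0.24, 0, 40], [0, 0, 0.24, 0, 40], [0, 0, 0.24, 0, 40], [0, 0, 0.24, 0, 40]], newtons=12)

```text
time_s: 3.62
tcp_pos: [0.6362, -0.1018, 0.1019]
eef_rot: [-180.0, -0.0, -96.1]
contact_force: [-1.3, 0.9, 3.4]
gripper_width: 0.0441
gripper_force: 12.0
```

step_arm(plan=[[0, 0, -0.02, 0, 40], [0, 0, -0.02, 0, 40], [0, 0, -0.02, 0, 40], [-0.04, 0, -0.02, 0, 40], [-0.08, 0, -0.02, 0, 40], [-0.12, 0, -0.02, 0, 40], [-0.16, 0, -0.02, 0, 40], [-0.2, 0, -0.02, 0, 40], [-0.26, 0, -0.02, 0, 40], [-0.32, 0, -0.02, 0, 40], [-0.32, 0, -0.02, 0, 40]])

```text
time_s: 4.53
tcp_pos: [0.6451, -0.0191, 0.1066]
eef_rot: [-180.0, 0.0, -96.0]
contact_force: [-0.7, -0.2, 0.2]
gripper_width: 0.0444
gripper_force: 12.0
```

```bash
python3 - <<'E'
from h import *
import cv2
b=eyes.capture("side")[:,:,::-1][75:225,285:435].copy();t=eyes.capture("top")[:,:,::-1][140:290,390:540].copy()
cv2.imwrite("pics/c2.png",cv2.resize(np.hstack([t,b]),(800,400),interpolation=cv2.INTER_CUBIC))
go(.543,.32,.2)
E
```

```text
shares [-1.314  0.546 -0.374] turn 0.0 dist 0.3677684291180796 joints [ 15.4  23.2 -12.    0.  -54.8 -21.4]
```

View pics/c2.png

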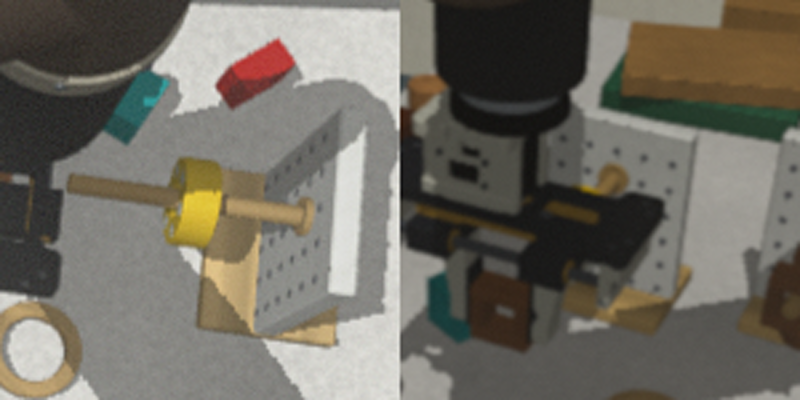

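The collar is off the peg and held; the wheel is still on the peg at (193,205) in the left crop. Now the collar goes to the far half of the tray.

step_arm(plan=[[0, 0, -0.2, 0, 40], [-0.1, 0.05, -0.37, 0, 40], [-0.24, 0.1, -0.37, 0, 40], [-0.38, 0.16, -0.37, 0, 40], [-0.52, 0.21, -0.37, 0, 40], [-0.66, 0.27, -0.37, 0, 40], [-0.8, 0.33, -0.37, 0, 40], [-0.92, 0.38, -0.37, 0, 40], [-1, 0.41, -0.37, 0, 40], [-1, 0.41, -0.37, 0, 40]])

```text
time_s: 5.47
tcp_pos: [0.5681, 0.2408, 0.1991]
eef_rot: [-180.0, 0.0, -95.9]
contact_force: [1.1, -0.7, -0.3]
gripper_width: 0.0442
gripper_force: 12.0
```

```bash
python3 -c "
from h import *
go(.545,.41,.05)"
```

```text
shares [-0.663  0.162  0.597] turn 0.002 dist 0.2267272628889045 joints [ 41.1  16.2  -9.3  -0.  -64.5 -47. ]
```

step_arm(plan=[[-0.14, 0.03, 0, 0, 40], [-0.28, 0.06, 0, 0, 40], [-0.42, 0.1, 0, 0, 40], [-0.56, 0.13, 0.05, 0, 40], [-0.66, 0.16, 0.15, 0, 40], [-0.66, 0.16, 0.28, 0, 40], [-0.66, 0.16, 0.4, 0, 40], [-0.66, 0.16, 0.5, 0, 40], [-0.66, 0.16, 0.6, 0, 40], [-0.66, 0.16, 0.66, 0, 40], [-0.66, 0.16, 0.7, 0, 40], [-0.66, 0.16, 0.7, 0, 40]])

```text
time_s: 6.47
tcp_pos: [0.546, 0.404, 0.0215]
eef_rot: [179.9, -0.2, -96.1]
contact_force: [-0.2, -0.6, -1.0]
gripper_width: 0.044
gripper_force: 12.0
```

step_arm(plan=[[0, 0, 0.012, 0, 40], [0, 0, 0.024, 0, 40], [0, 0, 0.03, 0, 40], [0, 0, 0.03, 0, 40]])

```text
time_s: 6.8
tcp_pos: [0.547, 0.4057, 0.0172]
eef_rot: [-180.0, 0.1, -96.1]
contact_force: [0.0, -0.7, -0.4]
gripper_width: 0.0438
gripper_force: 12.0
```

Lower until it touches the floor, then open and rise.

step_arm(plan=[[0, 0, 0.006, 0, 40], [0, 0, 0.012, 0, 40], [0, 0, 0.012, 0, 40]])

```text
time_s: 7.05
tcp_pos: [0.547, 0.406, 0.0146]
eef_rot: [-179.9, 0.1, -96.0]
contact_force: [-1.1, -0.2, 3.9]
gripper_width: 0.0438
gripper_force: 12.0
```

step_arm(plan=[[0, 0, 0, 0, 66], [0, 0, 0, 0, 66], [0, 0, 0, 0, 66], [0, 0, 0, 0, 66], [0, 0, -0.1, 0, 66], [0, 0, -0.25, 0, 66], [0, 0, -0.4, 0, 66], [0, 0, -0.55, 0, 87.6], [0, 0, -0.7, 0, 87.6], [0, 0, -0.8, 0, 87.6], [0, 0, -0.8, 0, 87.6]])

```text
time_s: 7.97
tcp_pos: [0.5491, 0.4073, 0.2211]
eef_rot: [-179.6, 0.4, -96.0]
contact_force: [0.4, 0.7, -0.8]
gripper_width: 0.0856
gripper_force: 0.0
```

```bash
python3 - <<'E'
from h import *
import cv2
b=eyes.capture("side")[:,:,::-1];cv2.imwrite("pics/c3.png",b)
s=r.get_state();print(s["tcp_pos"],s["gripper_width"])
go(.6315,-.156,.21)
E
```

```text
[0.5479747  0.40669268 0.21779287] 0.08605872305959136
shares [ 2.203 -0.57   0.021] turn -0.001 dist 0.5689114702080158 joints [ 52.9  21.3   0.6   0.  -68.9 -59. ]
```

View pics/c3.png

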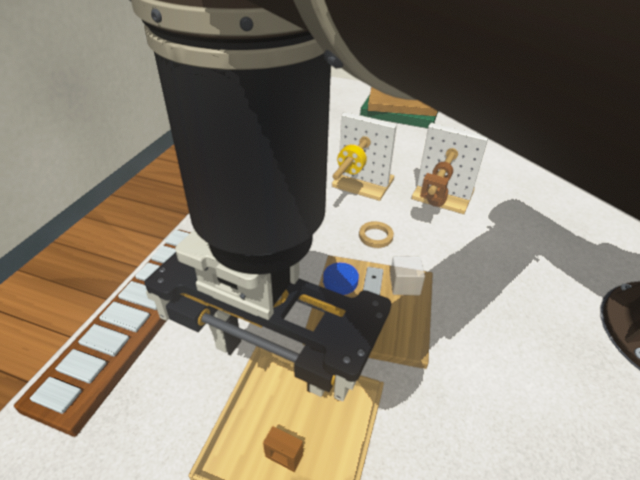

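The collar stands in the tray at (284,447), and the wheel is undisturbed on the peg at (352,158). I'm going back for it.

```bash
python3 -c "
from h import *
print(onz('top',465,200.75,.145), onz('top',390+178*3/8,200.75,.145),onz('top',390+222*3/8,200.75,.145))"
```

```text
[ 0.65037802 -0.15512389  0.145     ] [ 0.64983807 -0.14079974  0.145     ] [ 0.65091702 -0.16943867  0.145     ]
```

step_arm(plan=[[0.12, -0.03, 0, 0, 87.6], [0.28, -0.07, 0, 0, 87.6], [0.44, -0.11, 0, 0, 87.6], [0.6, -0.15, 0, 0, 87.6], [0.76, -0.2, 0, 0, 87.6], [0.9, -0.24, 0, 0, 87.6], [1, -0.28, 0, 0, 87.6], [1, -0.28, 0, 0, 87.6]])

```text
time_s: 8.68
tcp_pos: [0.5898, 0.1449, 0.2127]
eef_rot: [179.9, -0.1, -96.3]
contact_force: [0.0, 1.1, -0.3]
gripper_width: 0.0878
gripper_force: 0.0
```

step_arm(plan=[[0.12, -0.03, 0, 0, 87.6], [0.28, -0.07, 0, 0, 87.6], [0.44, -0.11, 0, 0, 87.6], [0.6, -0.15, 0, 0, 87.6], [0.76, -0.2, 0, 0, 87.6], [0.9, -0.24, 0, 0, 87.6], [1, -0.28, 0, 0, 87.6], [1, -0.28, 0, 0, 87.6]])

```text
time_s: 9.35
tcp_pos: [0.633, -0.1108, 0.212]
eef_rot: [179.9, -0.1, -96.3]
contact_force: [0.6, 0.4, 0.3]
gripper_width: 0.0878
gripper_force: 0.0
```

```bash
python3 -c "
from h import *
go(.6315,-.156,.18)"
```

```text
shares [ 0.18  -0.014  0.128] turn -0.005 dist 0.05538135379195833 joints [  7.5  18.1  -4.8   0.  -67.2 -13.8]
```

step_arm(plan=[[0.09, -0.01, 0, 0, 87.6], [0.18, -0.014, 0, 0, 87.6], [0.18, -0.014, 0, 0, 87.6], [0.18, -0.014, 0.1, 0, 87.6], [0.18, -0.014, 0.2, 0, 87.6], [0.18, -0.014, 0.3, 0, 87.6], [0.18, -0.014, 0.38, 0, 87.6], [0.18, -0.014, 0.45, 0, 87.6], [0.18, -0.014, 0.45, 0, 87.6]])

```text
time_s: 10.1
tcp_pos: [0.6288, -0.1507, 0.0962]
eef_rot: [179.6, 0.0, -96.1]
contact_force: [-0.3, -0.2, -1.5]
gripper_width: 0.0877
gripper_force: 0.0
```

step_arm(plan=[[0, 0, 0, 0, 56], [0, 0, 0, 0, 56], [0, 0, 0, 0, 56], [0, 0, 0, 0, 56], [0, 0, 0, 0, 56], [0, 0, 0, 0, 56], [0, 0, 0, 0, 56], [0, 0, 0, 0, 56]], newtons=15)

```text
time_s: 10.77
tcp_pos: [0.6322, -0.1516, 0.102]
eef_rot: [-179.9, 0.0, -96.1]
contact_force: [-1.0, 1.7, 5.5]
gripper_width: 0.0584
gripper_force: 15.0
```

```bash
python3 - <<'E'
from h import *
import cv2
b=eyes.capture("side")[:,:,::-1][75:225,285:435].copy();t=eyes.capture("top")[:,:,::-1][140:290,390:540].copy()
cv2.imwrite("pics/c4.png",cv2.resize(np.hstack([t,b]),(800,400),interpolation=cv2.INTER_CUBIC))
for _ in range(3):
    eyes.capture("top");s=r.get_state();print(s["tcp_pos"],s["gripper_width"],s["gripper_force"],s["contact_force"],s["moment"])
E
```

```text
[ 0.6322181  -0.1516273   0.10196205] 0.05842670766749435 15.00071632268373 [-1.1881278   1.49029031  5.64836094] [ 0.44818572  0.41678464 -0.03353723]
[ 0.63224401 -0.15164849  0.10195334] 0.058251802152080694 15.000451482483186 [-1.46743192  0.93114581  5.97005261] [ 0.50146053  0.3948065  -0.05791547]
[ 0.63222986 -0.15162325  0.10193483] 0.05817642157385361 15.00059641432017 [-0.42201739  0.9946591   5.54990808] [0.49093689 0.3822832  0.00576985]
```

View pics/c4.png

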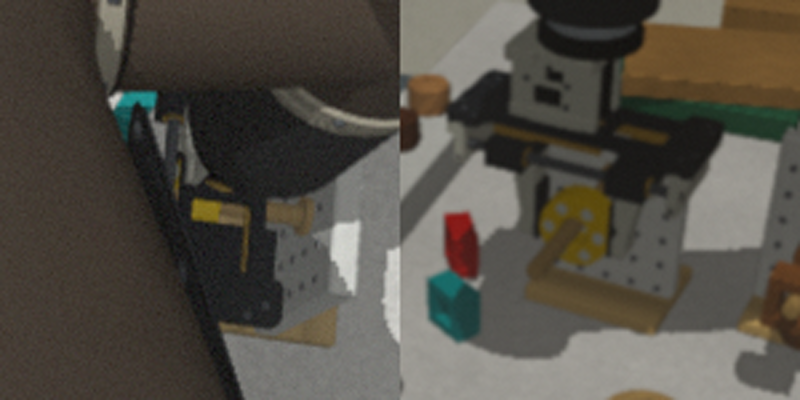

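The fingers close at 58.2 mm and are creeping, with a downward push on the wheel, so the grip is above the wheel's widest line. I'll reopen, go 8 mm lower and regrip.

step_arm(plan=[[0, 0, 0, 0, 80], [0, 0, 0, 0, 80], [0, 0, 0, 0, 80], [0, 0, 0.032, 0, 80], [0, 0, 0.032, 0, 80], [0, 0, 0.032, 0, 80]])

```text
time_s: 11.52
tcp_pos: [0.6311, -0.1516, 0.092]
eef_rot: [179.9, -0.0, -96.1]
contact_force: [-0.1, -0.2, 0.4]
gripper_width: 0.0801
gripper_force: 0.0
```

step_arm(plan=[[0, 0, 0, 0, 56], [0, 0, 0, 0, 56], [0, 0, 0, 0, 56], [0, 0, 0, 0, 56], [0, 0, 0, 0, 56], [0, 0, 0, 0, 56], [0, 0, 0, 0, 56], [0, 0, 0, 0, 56]], newtons=15)

```text
time_s: 12.18
tcp_pos: [0.6319, -0.1516, 0.0932]
eef_rot: [-180.0, -0.0, -96.1]
contact_force: [0.6, -0.9, 0.4]
gripper_width: 0.0588
gripper_force: 15.0
```

```bash
python3 - <<'E'
from h import *
for _ in range(3):
    eyes.capture("top");s=r.get_state();print(s["tcp_pos"],s["gripper_width"],s["contact_force"],s["moment"])
E
```

```text
[ 0.63189487 -0.15162342  0.09319489] 0.058592271269130095 [-0.14457945  0.37840314  1.20525899] [-0.00873639 -0.04689458  0.04034823]
[ 0.63189482 -0.15161861  0.09321567] 0.05855881022420351 [0.23351785 1.29886124 0.62178459] [ 0.01187421 -0.07638703 -0.04753653]
[ 0.63188952 -0.15164245  0.09319416] 0.05885182773983566 [0.51221903 0.48418667 0.88060578] [ 0.01937152 -0.06826157 -0.00350202]
```

The grip is stable and free of side load now. I'll lift it 5 mm and slide it off.

step_arm(plan=[[0, 0, -0.01, 0, 56], [0, 0, -0.02, 0, 56], [0, 0, -0.02, 0, 56], [-0.04, 0, -0.02, 0, 56], [-0.09, 0, -0.02, 0, 56], [-0.14, 0, -0.02, 0, 56], [-0.19, 0, -0.02, 0, 56], [-0.24, 0, -0.02, 0, 56]])

```text
time_s: 13.0
tcp_pos: [0.6382, -0.0902, 0.098]
eef_rot: [180.0, 0.0, -96.0]
contact_force: [1.0, -0.4, -1.2]
gripper_width: 0.0584
gripper_force: 15.0
```

step_arm(plan=[[-0.05, 0, 0, 0, 56], [-0.1, 0, 0, 0, 56], [-0.15, 0, 0, 0, 56], [-0.2, 0, 0, 0, 56], [-0.25, 0, 0, 0, 56], [-0.3, 0, 0, 0, 56], [-0.32, 0, 0, 0, 56], [-0.32, 0, 0, 0, 56]])

```text
time_s: 13.67
tcp_pos: [0.6468, -0.011, 0.098]
eef_rot: [-180.0, 0.0, -96.0]
contact_force: [0.0, -0.0, -0.2]
gripper_width: 0.0586
gripper_force: 15.0
```

```bash
python3 - <<'E'
from h import *
import cv2
b=eyes.capture("side")[:,:,::-1][75:225,285:435].copy();t=eyes.capture("top")[:,:,::-1][140:290,390:540].copy()
cv2.imwrite("pics/c5.png",cv2.resize(np.hstack([t,b]),(800,400),interpolation=cv2.INTER_CUBIC))
go(.538,.32,.2)
E
```

```text
shares [-1.276  0.572 -0.408] turn -0.001 dist 0.3641614595337466 joints [ 16.2  23.8 -12.3  -0.  -53.9 -22.2]
```

View pics/c5.png

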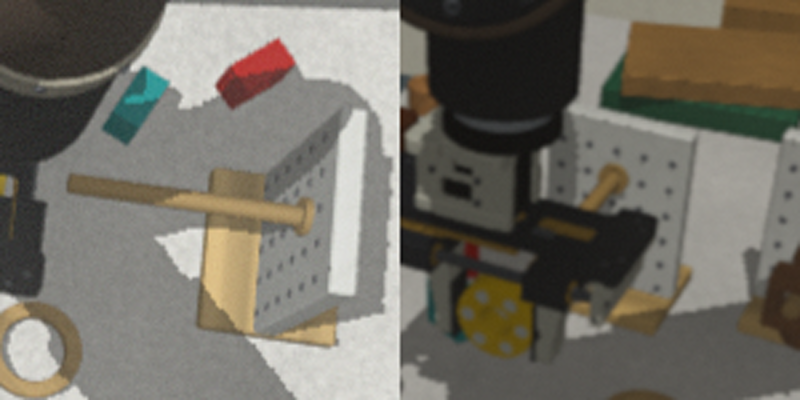

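The peg is empty and the wheel is held upright at (497,315). On to the near half of the tray.

step_arm(plan=[[0, 0, -0.15, 0, 56], [0, 0, -0.3, 0, 56], [-0.1, 0.05, -0.41, 0, 56], [-0.24, 0.11, -0.41, 0, 56], [-0.38, 0.17, -0.41, 0, 56], [-0.52, 0.23, -0.41, 0, 56], [-0.66, 0.3, -0.41, 0, 56], [-0.8, 0.36, -0.41, 0, 56], [-0.92, 0.42, -0.41, 0, 56], [-1, 0.46, -0.41, 0, 56], [-1, 0.46, -0.41, 0, 56]])

```text
time_s: 14.68
tcp_pos: [0.5576, 0.2513, 0.2006]
eef_rot: [-180.0, 0.0, -95.9]
contact_force: [0.2, -0.4, -1.0]
gripper_width: 0.0586
gripper_force: 15.0
```

```bash
python3 -c "
from h import *
go(.538,.325,.045)"
```

```text
shares [-0.285  0.108  0.623] turn 0.001 dist 0.17327093532034413 joints [ 42.5  15.6  -9.8  -0.  -64.5 -48.4]
```

step_arm(plan=[[-0.12, 0.05, 0, 0, 56], [-0.24, 0.09, 0, 0, 56], [-0.285, 0.11, 0.08, 0, 56], [-0.285, 0.11, 0.2, 0, 56], [-0.285, 0.11, 0.32, 0, 56], [-0.285, 0.11, 0.44, 0, 56], [-0.285, 0.11, 0.55, 0, 56], [-0.285, 0.11, 0.63, 0, 56], [-0.285, 0.11, 0.68, 0, 56], [-0.285, 0.11, 0.7, 0, 56], [-0.285, 0.11, 0.7, 0, 56], [-0.285, 0.11, 0.7, 0, 56]])

```text
time_s: 15.68
tcp_pos: [0.5395, 0.3218, 0.0261]
eef_rot: [-180.0, 0.0, -96.1]
contact_force: [1.0, 0.3, -1.0]
gripper_width: 0.0587
gripper_force: 15.0
```

step_arm(plan=[[0, 0, 0.006, 0, 56], [0, 0, 0.012, 0, 56], [0, 0, 0.016, 0, 56], [0, 0, 0.016, 0, 56]])

```text
time_s: 16.02
tcp_pos: [0.5389, 0.3223, 0.022]
eef_rot: [-180.0, 0.0, -96.1]
contact_force: [1.1, 0.5, -0.1]
gripper_width: 0.059
gripper_force: 15.0
```

step_arm(plan=[[0, 0, 0.006, 0, 56], [0, 0, 0.012, 0, 56], [0, 0, 0.012, 0, 56]])

```text
time_s: 16.27
tcp_pos: [0.5387, 0.3221, 0.0183]
eef_rot: [180.0, -0.0, -96.1]
contact_force: [-0.4, -0.2, -0.9]
gripper_width: 0.0586
gripper_force: 15.0
```

step_arm(plan=[[0, 0, 0.006, 0, 56], [0, 0, 0.012, 0, 56], [0, 0, 0.012, 0, 56]])

```text
time_s: 16.52
tcp_pos: [0.5386, 0.322, 0.0151]
eef_rot: [180.0, -0.0, -96.1]
contact_force: [0.4, -0.3, -0.8]
gripper_width: 0.0589
gripper_force: 15.0
```

step_arm(plan=[[0, 0, 0.004, 0, 56], [0, 0, 0.008, 0, 56], [0, 0, 0.008, 0, 56]])

```text
time_s: 16.77
tcp_pos: [0.539, 0.3223, 0.0145]
eef_rot: [-180.0, 0.0, -96.0]
contact_force: [-3.0, -1.8, 7.3]
gripper_width: 0.0589
gripper_force: 15.0
```

It's touching the floor (7 N). Open and rise.

step_arm(plan=[[0, 0, -0.002, 0, 80], [0, 0, -0.002, 0, 80], [0, 0, -0.002, 0, 80], [0, 0, -0.002, 0, 80], [0, 0, -0.1, 0, 80], [0, 0, -0.22, 0, 80], [0, 0, -0.36, 0, 80], [0, 0, -0.5, 0, 80], [0, 0, -0.64, 0, 80], [0, 0, -0.8, 0, 80], [0, 0, -0.8, 0, 80], [0, 0, -0.8, 0, 80]])

```text
time_s: 17.77
tcp_pos: [0.5399, 0.3231, 0.2167]
eef_rot: [-179.8, 0.3, -96.1]
contact_force: [0.2, 0.1, -1.4]
gripper_width: 0.0801
gripper_force: 0.0
```

step_arm(plan=[[0.4, 0, 0, 0, 80], [0.8, 0, 0, 0, 80], [0.8, 0, 0, 0, 80], [0.8, 0, 0, 0, 80], [0.8, 0, 0, 0, 80], [0.8, 0, 0, 0, 80], [0.8, 0, 0, 0, 80], [0.8, 0, 0, 0, 80], [0.8, 0, 0, 0, 80], [0.8, 0, 0, 0, 80]])

```text
time_s: 18.6
tcp_pos: [0.5177, 0.1241, 0.213]
eef_rot: [180.0, -0.0, -96.0]
contact_force: [-0.7, -0.7, -0.5]
gripper_width: 0.0804
gripper_force: 0.0
```

```bash
python3 - <<'E'
from h import *
import cv2
b=eyes.capture("side")[:,:,::-1];t=eyes.capture("top")[:,:,::-1]
for n,i in(("side",b),("top",t)):cv2.imwrite(f"pics/{n}6.png",i)
cv2.imwrite("pics/c6.png",np.hstack([cv2.resize(t[180:340,90:260],(425,400)),cv2.resize(b[330:480,180:320],(373,400))]))
E
```

```text
(no output)
```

View pics/c6.png

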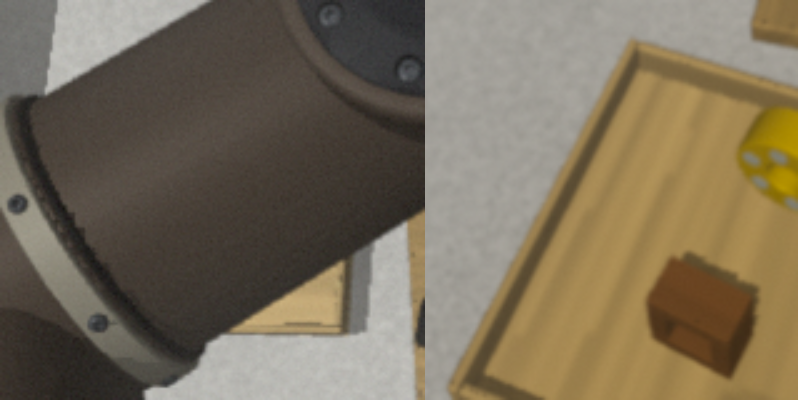

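Both parts stand inside the tray: the collar at (700,320) and the wheel at (775,155) in the right crop. I'll check that the wheel is still, then hand in.

```bash
python3 - <<'E'
from h import *
c=[]
for k in range(12):
    b=eyes.capture("side").astype(int);m=(b[...,0]>110)&(b[...,2]<60)&(b[...,1]>80);m[:300]=0
    v,u=np.nonzero(m);c.append((u.mean(),v.mean(),len(u)))
print(c[0],c[-1],onz("side",c[-1][0],c[-1][1],.036))
if len(c[0]) and np.hypot(c[0][0]-c[-1][0],c[0][1]-c[-1][1])<2: print(workorder.close_job())
E
```

```text
(np.float64(321.2078774617068), np.float64(384.15481400437636), 1828) (np.float64(321.25818572195385), np.float64(383.5131508319914), 1863) [0.53108826 0.30809879 0.036     ]
the job is handed in; nothing more can be done
None
```

The collar came off the peg first and then the wheel; both were set down in the tray, looked at rest and clear of the gripper, and the job was handed in at about 19 s (no verdict came back).

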